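# Release the latched key on the camera selector box

### The job

One of the four keys on the camera selector box has been left latched down. Starting at the pilot-lamp end and working along the row, tap each key lightly with the closed fingertips to feel which one it is, without pushing an up key far down (3 mm is too far) or releasing the latched one yet; then, having come off the keys, press the latched key home so that it springs back up, and leave all four keys up. Nothing is to be picked up: leave the camera, bottle, tape roll and screwdriver where they are.

Things in the scene. Friction and masses are not known exactly. Their poses are not given: they have to be found in the camera images.
- row: Selector box fixed to the bench, grey, 110 x 290 mm, black deck 50 mm above the bench. Origin: centre of its underside; y runs along the row. Key centres at x = 0, y = +60, +10, -40, -90 mm; at y = +112 mm stands the pilot lamp, a fixed round steel dome 22 mm across and 11.5 mm high on the deck, not a key.
- key1: First key from the pilot lamp: square white cap 26 x 26 mm, origin at the centre of its top face, axes as row. All four keys look and feel alike. Up, the top is 64 mm above the bench, 14 mm above the black deck; latched, it rests 4 mm lower; home (end of travel) is 8 mm below up.
- key2: Second key from the lamp, same as key1 and 50 mm from it. Any up key starts to give at 3 N and takes 1 N more per mm (6 N at 3 mm down); it springs up again when let go.
- key3: Third key from the lamp, same as key1. Whichever key is latched stands firm until about 7 N; pushed home (4 mm below its latched height, about 11 N) its catch lets go, and it springs up as the finger leaves.
- key4: Fourth key from the lamp, same as key1, at the other end of the row. Any of the four may be the latched one.
- camera: Loose bystander: white bullet camera on a foot 70 x 50 mm, 78 mm high, beside the lampless end of the box. Origin at the centre of its underside. Leave it alone.
- flask: Loose bystander: white bottle, 52 mm across and 110 mm high, beside the lamp end of the box. Origin at the centre of its underside. Leave it alone.
- tape: Loose bystander: roll of clear tape lying flat, 90 mm across, 24 mm high, beyond the box. Origin at the centre of its underside. Leave it alone.
- driver: Loose bystander: screwdriver with a black handle lying beyond the box, under 35 mm high. Leave it alone.

How it is judged (in metres and radians):
On the way, in this order (a step that is already met when the one before it is completed fails the run):
1. tap the first key from the lamp end while one key is still latched down (contact force between the fingers and key1 above 0.5 N and z of any of key1, key2, key3, key4 in the frame of row below 0.061 m), for 0.02 s.
2. tap the second key from the lamp end while one key is still latched down (contact force between the fingers and key2 above 0.5 N and z of any of key1, key2, key3, key4 in the frame of row below 0.061 m), for 0.02 s.
3. tap the third key from the lamp end while one key is still latched down (contact force between the fingers and key3 above 0.5 N and z of any of key1, key2, key3, key4 in the frame of row below 0.061 m), for 0.02 s.
4. tap the fourth key from the lamp end while one key is still latched down (contact force between the fingers and key4 above 0.5 N and z of any of key1, key2, key3, key4 in the frame of row below 0.061 m), for 0.02 s.
5. come off the keys again with the latched key still down (contact force between the fingers and key1 below 0.1 N and contact force between the fingers and key2 below 0.1 N and contact force between the fingers and key3 below 0.1 N and contact force between the fingers and key4 below 0.1 N and z of any of key1, key2, key3, key4 in the frame of row below 0.061 m), for 0.1 s.
6. press the latched key home so that it springs back up: all four keys up (z of each of key1, key2, key3, key4 in the frame of row above 0.0625 m), for 0.2 s.
At the end, for the whole second after the job is handed in: All four keys are up (within 1.5 mm of full height) and camera, bottle, tape roll and screwdriver are within 20 mm of where they stood (all of step 6 and distance of each of camera, flask, tape, driver from where it was at the start of the episode below 0.02 m); the robot touches nothing.
It fails at once if an up key is pushed down 3 mm or more while another is still latched (z of each of key1, key2 in the frame of row below 0.061 m or z of each of key1, key3 in the frame of row below 0.061 m or z of each of key1, key4 in the frame of row below 0.061 m or z of each of key2, key3 in the frame of row below 0.061 m or z of each of key2, key4 in the frame of row below 0.061 m or z of each of key3, key4 in the frame of row below 0.061 m).
It fails at once if a bystander is moved more than 20 mm, lifted or carried (distance of any of camera, flask, tape, driver from where it was at the start of the episode above 0.02 m).
It also fails if it takes over 51 s, if anything falls off the work surface, if the arm or the gripper's body presses on something with over 40 N, if the wrist force passes 120 N, or if a joint passes its speed limit or range.

### The arm

A 7-joint arm with a two-finger parallel gripper is mounted at the origin on the work surface. World frame = base frame: x ahead of the robot, y to its left, z up, the work surface at z = 0. Lengths are in m, angles in degrees, forces in N, time in s.
With the tool pointing down it reaches from about 0.425 to 0.875 m from the base axis. Payload 4.7 kg.
Tool frame: the origin (TCP) lies midway between the tips of the shut fingers; the grasp point (between the pads) lies 19 mm behind it; z points along the fingers, y is the direction in which the jaws open and shut (so a half turn about z gives the same grasp; the last joint's range is limited). The gripper opens to 87 mm and grips with 3 to 60 N. Pads are 19 mm wide; open, the fingers measure 117 mm over their backs; the gripper's body (75 mm by 190 mm) begins 51 mm behind the grasp point.
Start: joints at [64.349, 18.392, -4.016, 83.108, 1.295, 78.541, -3.26], TCP at [0.29, -0.582, 0.223] pointing down, gripper open.
Joint ranges: [-163.93, 163.93], [-17.29, 119.83], [-79.2, 71.16], [3.27, 140.29], [-89.18, 269.18], [5.43, 117.66], [-154.24, 154.24]. Speed limits (degrees/s): [147.25, 147.25, 180, 180, 180, 180, 180].

### API

Orientations are given as [roll, pitch, yaw] about the fixed x, y, z axes, in that order (R = Rz(yaw) Ry(pitch) Rx(roll)).
In Python, from cell import env gives the robot as it stands. The module is installed in compiled form; this text tells all that it offers.
- The arm moves only by the tool servo_tool, never from a script. Its argument "plan" is a list of rows, each a list of 3 entries, a list of its own where there are three numbers: the opening, from 0 (shut) to 1 (fully open), then the shift along the tool's x, y, z in cm, then the turn, a rotation vector about the tool's x, y, z in degrees. A call has 1 to 20 rows; each row shifts and turns the pose as measured when the row begins, along the tool's axes as they then stand; what a row does not reach is not made up. A row lasts 1/12 s, in which the tool goes at most 41.7 mm and 7.16 degrees, less where a joint would pass 70% of its speed; a pose out of reach is approached as far as the arm can. A call is refused whole if a number of a shift passes 4.17 or a number of a turn 7.16, either way. A call with a gripper value outside its range is refused whole. The fingers move at their own pace and stop on an object; "force" is the grip in N (left out, the last holds). Time passes only in rows, so rows that do not move let the fingers close. It gives the time, the measured TCP pose, the force and the opening at its end, in the units of the state.
- env.get_obs(): the state, without advancing time (a new reading comes with each control period).
- env.read_camera(name): name is "scene" or "top" or "wrist"; returns a dict with "image" (420x560x3 uint8, blue, green, red), "fx", "fy", "cx", "cy" (pixels), "k1" (the pictures are not rectified: a ray, as slopes to the right and down, at radius r is drawn at 1 + k1 r^2 times it, then the intrinsics apply), "rvec" (rotation vector, rad) and "tvec" (3), from world to camera coordinates, as OpenCV has them; the wrist camera has in their place "T_tool_cam" (4x4, takes a point from camera to tool coordinates, whose origin is the TCP and whose axes are the flange's). Camera axes: x right, y down, z forward; pixel columns grow to the right and rows downward; lengths in m; the calibration is good to about 2 mm. A picture is of the moment at which its call begins: read the wrist's pose just before it. There is no depth.
- env.sign_off(): hands the job in, once; it reports no verdict.
The state is a dict: "time_s": time; "qpos": joint angles; "joint_velocities": joint speeds; "effort": joint torques, N m; "tool_pos": TCP position; "tool_rot": TCP orientation; "force": force on the tool from outside, world axes, zero at the start; "wrist_torque": the same for the moment, N m; "grip_width": finger opening in m.
Only numpy, scipy, OpenCV 4.12 (cv2) and the standard library are available. Lean on these libraries where they do the work, as an engineer would, in place of code of your own. Each camera call takes 0.05 s, during which the arm holds its last target. There are 200 camera calls.

## Working session

There is one attempt and no reset: what is moved stays moved. The work goes in short steps, Python scripts to look and compute and a tool call to move; the robot and the scene stay as the last step left them, time stands still between calls to the robot, and variables do not carry over. Pictures are saved under pics/ and viewed, about 8 in all and at most 12, crops included, and the job is handed in when it is done.

Besides the shell and the picture viewer there is one more tool, called by a JSON object that holds its "name" and its "arguments", one argument or row to a line. servo_tool: Moves the arm, as the interface text tells. Its arguments: {"type":"object","properties":{"plan":{"type":"array"},"force":{"type":"number"}},"required":["plan"]}

```bash
mkdir -p pics; cat > h.py <<'E'
import numpy as np, cv2
from cell import env
def cam(name):
    c=env.read_camera(name); return c
def ray(c,u,v):
    x=(u-c["cx"])/c["fx"]; y=(v-c["cy"])/c["fy"]
    K=np.array([[c["fx"],0,c["cx"]],[0,c["fy"],c["cy"]],[0,0,1.]])
    p=cv2.undistortPoints(np.array([[[u,v]]],float),K,np.array([c["k1"],0,0,0,0.]))[0,0]
    R=cv2.Rodrigues(np.array(c["rvec"],float))[0]; t=np.array(c["tvec"],float).ravel()
    return -R.T@t, R.T@np.array([p[0],p[1],1])
def atz(c,u,v,z):
    o,d=ray(c,u,v); return o+d*(z-o[2])/d[2]
def proj(c,P):
    K=np.array([[c["fx"],0,c["cx"]],[0,c["fy"],c["cy"]],[0,0,1.]])
    return cv2.projectPoints(np.array(P,float).reshape(-1,1,3),np.array(c["rvec"],float),np.array(c["tvec"],float),K,np.array([c["k1"],0,0,0,0.]))[0][:,0]
E
python3 - <<'E'
from h import *
import pickle
print(env.get_obs())
for n in("scene","top"):
    c=cam(n); cv2.imwrite(f"pics/{n}0.png",c["image"]); pickle.dump(c,open(n+".pkl","wb"))
    print(n,ray(c,280,210), c["fx"],c["k1"])
E
```

```text
{'time_s': 0.0, 'qpos': array([64.34774271, 18.44090602, -4.01764786, 83.17375475,  1.29765993,
       78.54061005, -3.26046475]), 'joint_velocities': array([ 0.07489227,  0.04624939,  0.01020902,  0.1412222 , -0.09904253,
       -0.01227536,  0.04646603]), 'effort': array([ 1.42139299e-03, -4.91280806e+01, -4.02605440e-01, -3.12526560e+01,
       -6.36624824e-02,  4.37430537e-02,  1.66849409e-04]), 'tool_pos': array([ 0.28934127, -0.58144137,  0.22145094]), 'tool_rot': array([-1.79890129e+02,  7.60025894e-03,  2.64640635e+01]), 'force': array([-0.50272335, -0.82523472,  0.73468336]), 'wrist_torque': array([-0.02295613,  0.02128473, -0.03349894]), 'grip_width': 0.08700934073455553}
scene (array([1.15393262, 0.2483697 , 0.89363095]), array([-0.51385233, -0.24277543, -0.82314372])) 489.60418609939194 -0.17343907690776025
top (array([0.54038256, 0.05213008, 1.07639123]), array([ 0.06931231, -0.01344952, -0.99751185])) 470.504456050448 -0.11513815545458958
```

View pics/top0.png

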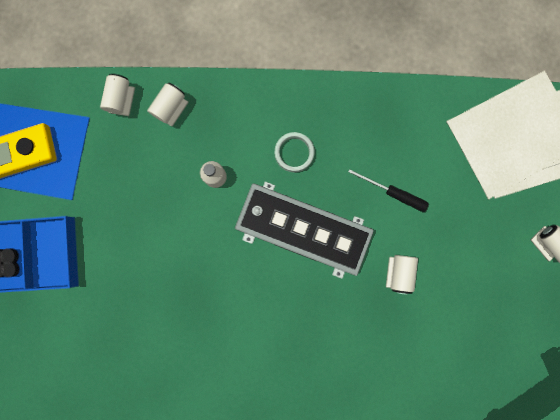

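View pics/scene0.png

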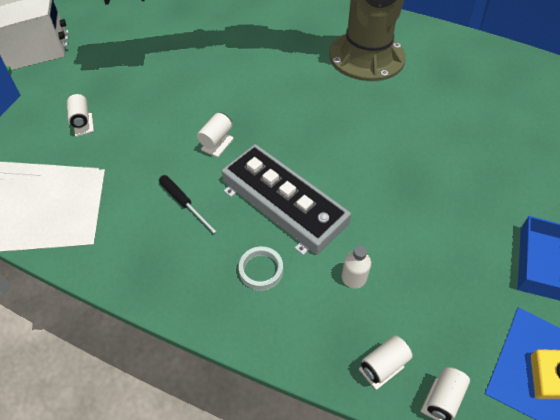

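The top view shows the lamp at (257,211) and the keys at (279,219), (301,228), (322,236) and (344,244). The scene view has the lamp at (323,217), key1 at (305,204) and key4 at (255,165). The camera stands by key4 and the bottle by the lamp. Next I'll triangulate the keys.

```bash
python3 - <<'E'
from h import *
import pickle
C={n:pickle.load(open(n+".pkl","rb")) for n in("scene","top")}
def cent(c,u,v,r,bright):
    g=c["image"].min(2); m=np.zeros_like(g); m[v-r:v+r+1,u-r:u+r+1]=1
    ys,xs=np.where((g>bright)&(m>0)); return xs.mean(),ys.mean(),len(xs)
T=[(279,219),(301,228),(322,236),(344,244)]; S=[(305,203),(288,189),(270,177),(255,165)]
P=[]
for t,s in zip(T,S):
    a=cent(C["top"],*t,10,170); b=cent(C["scene"],*s,9,190)
    o1,d1=ray(C["top"],*a[:2]); o2,d2=ray(C["scene"],*b[:2])
    k=np.linalg.lstsq(np.c_[d1,-d2],o2-o1,rcond=None)[0]
    p,q=o1+k[0]*d1,o2+k[1]*d2
    print(a,b,((p+q)/2).round(4),"gap",np.linalg.norm(p-q).round(4),"top@.064",atz(C["top"],*a[:2],.064).round(4))
    P.append(atz(C["top"],*a[:2],.064)[:2])
P=np.array(P); print("pitch",np.linalg.norm(np.diff(P,axis=0),axis=1))
y=np.array([60,10,-40,-90])/1e3
s=np.polyfit(y,P,1); print("ydir",s[0],"org",s[1],"yaw",np.degrees(np.arctan2(-s[0][0],s[0][1])))
print("lamp",atz(C["top"],257,211,.06))
E
```

```text
(np.float64(278.67692307692306), np.float64(218.74615384615385), 130) (np.float64(304.6885245901639), np.float64(201.5655737704918), 122) [0.5921 0.0409 0.0575] gap 0.0 top@.064 [0.5918 0.041  0.064 ]
(np.float64(300.30534351145036), np.float64(226.93893129770993), 131) (np.float64(287.31304347826085), np.float64(187.45217391304348), 115) [ 0.5751 -0.006   0.0618] gap 0.0 top@.064 [ 0.575  -0.0059  0.064 ]
(np.float64(321.86821705426354), np.float64(235.32558139534885), 129) (np.float64(270.3888888888889), np.float64(174.97222222222223), 108) [ 0.5579 -0.0532  0.0617] gap 0.0004 top@.064 [ 0.5578 -0.0527  0.064 ]
(np.float64(343.28125), np.float64(243.5546875), 128) (np.float64(254.28155339805826), np.float64(163.01941747572815), 103) [ 0.541  -0.0999  0.062 ] gap 0.0006 top@.064 [ 0.5409 -0.0993  0.064 ]
pitch [0.04981589 0.0498713  0.04956958]
ydir [0.33991761 0.93543077] org [ 0.57147243 -0.01522188] yaw -19.970174392794426
lamp [0.6078597  0.08815727 0.06      ]
```

{"name": "servo_tool", "arguments": {
  "plan": [
    [0,[0,0,0],[0,0,-6]],
    [0,[0,0,0],[0,0,-6]],
    [0,[0,0,0],[0,0,-6]],
    [0,[0,0,0],[0,0,-6]],
    [0,[0,0,0],[0,0,-6]],
    [0,[0,0,0],[0,0,-6]],
    [0,[0,0,0],[0,0,-6]],
    [0,[0,0,0],[0,0,0]]
  ],
  "force": 20
}}

```text
time_s: 0.77
tool_pos: [0.2881, -0.579, 0.216]
tool_rot: [-179.5, -0.4, 70.5]
force: [0.3, 1.4, -0.2]
grip_width: 0.0415
```

{"name": "servo_tool", "arguments": {
  "plan": [
    [0,[3.5,0.4,-0.1],[0,0,0]],
    [0,[3.5,0.4,-0.1],[0,0,0]],
    [0,[3.5,0.4,-0.1],[0,0,0]],
    [0,[3.5,0.4,-0.1],[0,0,0]],
    [0,[3.5,0.4,-0.1],[0,0,0]],
    [0,[3.5,0.4,-0.1],[0,0,0]],
    [0,[3.5,0.4,-0.1],[0,0,0]],
    [0,[3.5,0.4,-0.1],[0,0,0]],
    [0,[3.5,0.4,-0.1],[0,0,0]],
    [0,[3.5,0.4,-0.1],[0,0,0]],
    [0,[3.5,0.4,-0.1],[0,0,0]],
    [0,[3.5,0.4,-0.1],[0,0,0]],
    [0,[3.5,0.4,-0.1],[0,0,0]],
    [0,[3.5,0.4,-0.1],[0,0,0]]
  ]
}}

```text
time_s: 1.93
tool_pos: [0.5164, -0.1314, 0.2268]
tool_rot: [-179.1, -0.2, 66.6]
force: [1.0, -0.6, -0.2]
grip_width: 0.0005
```

```bash
cat > g.py <<'E'
# tool-frame offset (cm) to each key, from measured state; also averages force readings
from h import *
from scipy.spatial.transform import Rotation as Ro
K={1:(.5918,.0410),2:(.5748,-.0060),3:(.5578,-.0530),4:(.5408,-.0998)}
def go():
    o=env.get_obs(); R=Ro.from_euler("xyz",o["tool_rot"],degrees=True)
    print(o["time_s"],o["tool_pos"].round(4),o["tool_rot"].round(1),o["force"].round(2),o["qpos"].round(0))
    for k,p in K.items(): print(k,(100*R.inv().apply(np.r_[p,.064]-o["tool_pos"])).round(2))
    D=R.inv()*Ro.from_euler("xyz",[180,0,70],degrees=True); print("turn",D.as_rotvec(degrees=True).round(1))
if __name__=="__main__": go()
E
python3 g.py
```

```text
1.9333 [ 0.5164 -0.1314  0.2268] [-179.1   -0.2   66.6] [ 0.96 -0.63 -0.24] [ 40.   6. -31.  98.   3.  78. -14.]
1 [18.75  0.33 16.35]
2 [13.76  0.64 16.33]
3 [ 8.78  0.95 16.3 ]
4 [ 3.81  1.25 16.28]
turn [-0.9 -0.3 -3.4]
```

{"name": "servo_tool", "arguments": {
  "plan": [
    [0,[3.5,0.1,0.5],[-0.4,-0.2,-1.5]],
    [0,[3.5,0.1,1],[-0.3,-0.1,-1.0]],
    [0,[3.5,0.1,1],[-0.2,0,-1]],
    [0,[3.5,0,1],[0,0,-0.5]],
    [0,[3,0,1.5],[0,0,-0.3]],
    [0,[1.5,0,2],[0,0,0]],
    [0,[0,0,1],[0,0,0]],
    [0,[0,0,0],[0,0,0]]
  ]
}}

```text
time_s: 2.6
tool_pos: [0.5909, 0.0595, 0.1447]
tool_rot: [179.8, -0.3, 70.3]
force: [-0.3, -0.5, -0.4]
grip_width: 0.0005
```

```bash
python3 g.py
```

```text
2.6 [0.5909 0.0595 0.1447] [179.8  -0.3  70.3] [-0.27 -0.53 -0.35] [ 24.  18. -38.  96.  12.  69. -37.]
1 [-1.75  0.68  8.06]
2 [-6.75  0.67  8.03]
3 [-11.75   0.65   8.  ]
4 [-16.73   0.63   7.98]
turn [ 0.2 -0.3  0.3]
```

{"name": "servo_tool", "arguments": {
  "plan": [
    [0,[-1.0,0.4,2],[0.1,-0.2,0.2]],
    [0,[-0.6,0.3,2],[0.1,-0.1,0.1]],
    [0,[-0.2,0,1],[0,0,0]],
    [0,[0,0,-0.05],[0,0,0]],
    [0,[0,0,-0.05],[0,0,0]]
  ]
}}

```text
time_s: 3.02
tool_pos: [0.5915, 0.0338, 0.0961]
tool_rot: [179.9, 0.2, 69.3]
force: [0.9, -0.4, -0.0]
grip_width: 0.0002
```

```bash
python3 - <<'E'
from g import *
go(); w=cam("wrist"); t=cam("top"); s=cam("scene")
print(w["T_tool_cam"])
a=cv2.resize(t["image"][170:290,220:400],None,fx=4,fy=4); b=cv2.resize(s["image"][90:260,200:360],None,fx=3,fy=3)
cv2.imwrite("pics/w1.png",w["image"]); cv2.imwrite("pics/s1.png",b)
E
```

```text
3.0167 [0.5915 0.0338 0.0961] [179.9   0.2  69.3] [ 0.9  -0.41 -0.01] [ 24.  21. -36.  99.  14.  65. -37.]
1 [ 0.69 -0.23  3.21]
2 [-4.31 -0.16  3.22]
3 [-9.31 -0.09  3.24]
4 [-14.28  -0.02   3.25]
turn [ 0.1  0.2 -0.7]
[[-5.61217012e-04 -9.68965392e-01 -2.47195782e-01  6.65784451e-02]
 [ 9.99999785e-01 -6.27660898e-04  1.89990281e-04  2.92883933e-04]
 [-3.39249134e-04 -2.47195622e-01  9.68965536e-01 -1.61099023e-01]
 [ 0.00000000e+00  0.00000000e+00  0.00000000e+00  1.00000000e+00]]
```

View pics/w1.png

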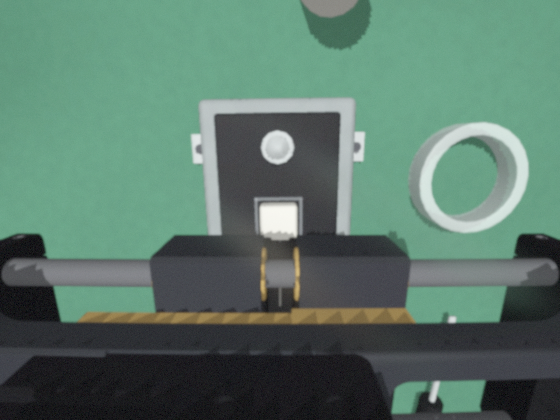

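View pics/s1.png

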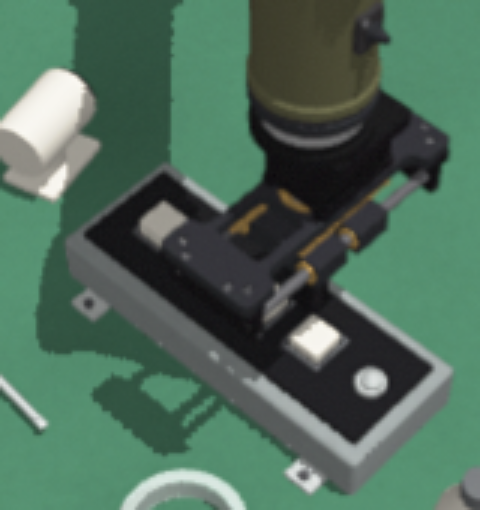

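The wrist view has the lamp at (277,147) and key1 at (278,220), both centred on the closed fingers. The scene crop shows the fingertips about 7 mm short of key1, which agrees with the computed offset.

{"name": "servo_tool", "arguments": {
  "plan": [
    [0,[0.7,-0.2,0.8],[0,0.1,-0.5]],
    [0,[0.2,0,0.8],[0,0,-0.2]],
    [0,[0,0,0.3],[0,0,0]],
    [0,[0,0,-0.05],[0,0,0]],
    [0,[0,0,-0.05],[0,0,0]]
  ]
}}

```text
time_s: 3.58
tool_pos: [0.5953, 0.0469, 0.08]
tool_rot: [179.6, -0.1, 70.3]
force: [0.6, -0.7, -0.9]
grip_width: 0.0005
```

```bash
python3 g.py
```

```text
3.5833 [0.5953 0.0469 0.08  ] [ 1.796e+02 -1.000e-01  7.030e+01] [ 0.58 -0.73 -0.89] [ 23.  22. -36. 100.  15.  63. -38.]
1 [-0.68 -0.14  1.6 ]
2 [-5.68 -0.15  1.59]
3 [-10.67  -0.17   1.58]
4 [-15.65  -0.18   1.56]
turn [ 0.4 -0.1  0.3]
```

{"name": "servo_tool", "arguments": {
  "plan": [
    [0,[-0.4,-0.1,0.3],[0.2,0,0.2]],
    [0,[-0.2,0,0.3],[0,0,0]],
    [0,[0,0,0.1],[0,0,0]],
    [0,[0,0,0],[0,0,0]],
    [0,[0,0,0],[0,0,0]]
  ]
}}

```text
time_s: 4.0
tool_pos: [0.5921, 0.0408, 0.0723]
tool_rot: [179.8, -0.1, 70.0]
force: [0.4, -0.2, -0.4]
grip_width: 0.0003
```

```bash
python3 g.py
```

```text
4.0 [0.5921 0.0408 0.0723] [ 1.798e+02 -1.000e-01  7.000e+01] [ 0.36 -0.21 -0.42] [ 24.  22. -36. 100.  15.  62. -37.]
1 [ 0.01 -0.03  0.83]
2 [-4.99 -0.03  0.82]
3 [-9.99 -0.02  0.81]
4 [-14.97  -0.02   0.8 ]
turn [ 0.2 -0.1  0. ]
```

{"name": "servo_tool", "arguments": {
  "plan": [
    [0,[0,0,0.15],[0,0,0]],
    [0,[0,0,0.1],[0,0,0]],
    [0,[0,0,0],[0,0,0]],
    [0,[0,0,0],[0,0,0]]
  ]
}}

```text
time_s: 4.33
tool_pos: [0.5923, 0.0406, 0.0698]
tool_rot: [179.8, -0.1, 70.0]
force: [0.1, -0.1, -1.2]
grip_width: 0.0005
```

{"name": "servo_tool", "arguments": {
  "plan": [
    [0,[0,0,0.15],[0,0,0]],
    [0,[0,0,0.15],[0,0,0]],
    [0,[0,0,0.1],[0,0,0]],
    [0,[0,0,0],[0,0,0]]
  ]
}}

```text
time_s: 4.67
tool_pos: [0.5925, 0.0408, 0.0656]
tool_rot: [179.8, -0.1, 70.0]
force: [-0.1, 0.9, -0.4]
grip_width: 0.0006
```

{"name": "servo_tool", "arguments": {
  "plan": [
    [0,[0,0,0.1],[0,0,0]],
    [0,[0,0,0.05],[0,0,0]],
    [0,[0,0,0],[0,0,0]]
  ]
}}

```text
time_s: 4.92
tool_pos: [0.5925, 0.0409, 0.0638]
tool_rot: [179.8, -0.1, 70.0]
force: [-0.1, 0.4, -1.1]
grip_width: 0.0004
```

{"name": "servo_tool", "arguments": {
  "plan": [
    [0,[0,0,0.1],[0,0,0]],
    [0,[0,0,0],[0,0,0]]
  ]
}}

```text
time_s: 5.08
tool_pos: [0.5925, 0.0409, 0.0628]
tool_rot: [179.8, -0.1, 70.0]
force: [-0.2, 0.2, -1.0]
grip_width: 0.0005
```

{"name": "servo_tool", "arguments": {
  "plan": [
    [0,[0,0,0.07],[0,0,0]],
    [0,[0,0,0],[0,0,0]]
  ]
}}

```text
time_s: 5.25
tool_pos: [0.5925, 0.0409, 0.062]
tool_rot: [179.8, -0.1, 70.0]
force: [-1.0, 0.4, 0.8]
grip_width: 0.0007
```

{"name": "servo_tool", "arguments": {
  "plan": [
    [0,[0,0,0.07],[0,0,0]],
    [0,[0,0,0],[0,0,0]]
  ]
}}

```text
time_s: 5.42
tool_pos: [0.5925, 0.0409, 0.0613]
tool_rot: [179.8, -0.1, 70.0]
force: [0.7, 0.5, -0.8]
grip_width: 0.0002
```

{"name": "servo_tool", "arguments": {
  "plan": [
    [0,[0,0,0.07],[0,0,0]],
    [0,[0,0,0],[0,0,0]]
  ]
}}

```text
time_s: 5.58
tool_pos: [0.5927, 0.0409, 0.0606]
tool_rot: [179.8, -0.1, 70.0]
force: [-0.8, 1.0, -0.1]
grip_width: 0.0008
```

{"name": "servo_tool", "arguments": {
  "plan": [
    [0,[0,0,0.07],[0,0,0]],
    [0,[0,0,0],[0,0,0]]
  ]
}}

```text
time_s: 5.75
tool_pos: [0.5927, 0.0409, 0.0605]
tool_rot: [179.8, -0.1, 70.0]
force: [-0.6, 0.3, -0.6]
grip_width: 0.0002
```

{"name": "servo_tool", "arguments": {
  "plan": [
    [0,[0,0,0.12],[0,0,0]]
  ]
}}

```text
time_s: 5.83
tool_pos: [0.5928, 0.0409, 0.0599]
tool_rot: [179.7, -0.1, 70.0]
force: [-3.2, -0.4, 7.2]
grip_width: 0.0005
```

{"name": "servo_tool", "arguments": {
  "plan": [
    [0,[0,0,-0.3],[0,0,0]],
    [0,[0,0,-0.5],[0,0,0]],
    [0,[0,0,-0.5],[0,0,0]],
    [0,[-1.3,0,0],[0,0,0]],
    [0,[-1.3,0,0],[0,0,0]],
    [0,[-1.3,0,0],[0,0,0]],
    [0,[-0.6,0,0],[0,0,0]],
    [0,[0,0,0],[0,0,0]],
    [0,[0,0,0],[0,0,0]]
  ]
}}

```text
time_s: 6.58
tool_pos: [0.5759, -0.006, 0.0739]
tool_rot: [179.7, -0.1, 70.0]
force: [0.1, -0.1, -0.7]
grip_width: 0.0005
```

```bash
python3 g.py
```

```text
6.5833 [ 0.5759 -0.006   0.0739] [ 1.797e+02 -1.000e-01  7.000e+01] [ 0.09 -0.12 -0.65] [ 28.  20. -36. 103.  13.  61. -32.]
1 [ 4.96 -0.12  1.  ]
2 [-0.04 -0.11  0.99]
3 [-5.04 -0.1   0.98]
4 [-10.01  -0.1    0.97]
turn [ 0.3 -0.1  0. ]
```

Precise. Now down onto key2, to about 1 mm above it and then in small steps.

{"name": "servo_tool", "arguments": {
  "plan": [
    [0,[0,0,0.3],[0.2,0,0]],
    [0,[0,0,0.25],[0,0,0]],
    [0,[0,0,0.2],[0,0,0]],
    [0,[0,0,0.1],[0,0,0]],
    [0,[0,0,0],[0,0,0]]
  ]
}}

```text
time_s: 7.0
tool_pos: [0.5763, -0.0044, 0.0645]
tool_rot: [179.9, -0.1, 70.1]
force: [-0.6, -0.8, 2.0]
grip_width: 0.0007
```

{"name": "servo_tool", "arguments": {
  "plan": [
    [0,[0,0,0.06],[0,0,0]]
  ]
}}

```text
time_s: 7.08
tool_pos: [0.5763, -0.0045, 0.064]
tool_rot: [179.9, -0.1, 70.1]
force: [-2.1, -2.1, 3.5]
grip_width: 0.0007
```

{"name": "servo_tool", "arguments": {
  "plan": [
    [0,[0,0,0.06],[0,0,0]]
  ]
}}

```text
time_s: 7.17
tool_pos: [0.5763, -0.0044, 0.0637]
tool_rot: [179.9, -0.1, 70.2]
force: [-0.3, -1.1, 4.3]
grip_width: 0.0008
```

{"name": "servo_tool", "arguments": {
  "plan": [
    [0,[0,0,-0.3],[0,0,0]],
    [0,[0,0,-0.5],[0,0,0]],
    [0,[0,0,-0.2],[0,0,0]],
    [0,[-1.3,0,0],[0,0,0]],
    [0,[-1.3,0,0],[0,0,0]],
    [0,[-1.3,0,0],[0,0,0]],
    [0,[-0.7,0,0],[0,0,0]],
    [0,[0,0,0],[0,0,0]],
    [0,[0,0,0],[0,0,0]]
  ]
}}

```text
time_s: 7.92
tool_pos: [0.5616, -0.0452, 0.0758]
tool_rot: [179.8, -0.4, 70.4]
force: [-0.1, 0.6, 0.3]
grip_width: 0.001
```

```bash
python3 g.py
```

```text
7.9167 [ 0.5616 -0.0452  0.0758] [179.8  -0.4  70.4] [-0.08  0.61  0.28] [ 32.  18. -35. 105.  11.  61. -26.]
1 [ 9.12 -0.05  1.24]
2 [ 4.12 -0.07  1.2 ]
3 [-0.87 -0.1   1.17]
4 [-5.85 -0.13  1.14]
turn [ 0.2 -0.4  0.4]
```

{"name": "servo_tool", "arguments": {
  "plan": [
    [0,[-0.6,-0.1,0.2],[0.1,-0.2,0.2]],
    [0,[-0.3,0,0.2],[0,-0.1,0.1]],
    [0,[0,0,0.2],[0,0,0]],
    [0,[0,0,0],[0,0,0]]
  ]
}}

```text
time_s: 8.25
tool_pos: [0.5579, -0.0517, 0.0693]
tool_rot: [179.9, -0.1, 70.2]
force: [1.0, 0.7, 0.8]
grip_width: 0.0007
```

```bash
python3 g.py
```

```text
8.25 [ 0.5579 -0.0517  0.0693] [ 1.799e+02 -1.000e-01  7.020e+01] [0.99 0.68 0.76] [ 33.  18. -35. 105.  12.  60. -26.]
1 [9.87 0.05 0.55]
2 [4.87 0.04 0.54]
3 [-0.13  0.04  0.53]
4 [-5.11  0.03  0.52]
turn [ 0.1 -0.1  0.2]
```

{"name": "servo_tool", "arguments": {
  "plan": [
    [0,[-0.1,0,0.2],[0,0,0.1]],
    [0,[0,0,0.15],[0,0,0]],
    [0,[0,0,0.1],[0,0,0]],
    [0,[0,0,0],[0,0,0]]
  ]
}}

```text
time_s: 8.58
tool_pos: [0.5578, -0.0516, 0.0643]
tool_rot: [179.9, -0.1, 70.2]
force: [-0.3, 0.4, 2.9]
grip_width: 0.0008
```

{"name": "servo_tool", "arguments": {
  "plan": [
    [0,[0,0,0.06],[0,0,0]]
  ]
}}

```text
time_s: 8.67
tool_pos: [0.5577, -0.0516, 0.064]
tool_rot: [179.9, -0.1, 70.2]
force: [-0.9, -0.8, 3.6]
grip_width: 0.0002
```

{"name": "servo_tool", "arguments": {
  "plan": [
    [0,[0,0,0.06],[0,0,0]]
  ]
}}

```text
time_s: 8.75
tool_pos: [0.5577, -0.0516, 0.0637]
tool_rot: [179.9, -0.1, 70.2]
force: [-1.7, -0.4, 4.3]
grip_width: 0.0006
```

{"name": "servo_tool", "arguments": {
  "plan": [
    [0,[0,0,-0.3],[0,0,0]],
    [0,[0,0,-0.5],[0,0,0]],
    [0,[0,0,-0.2],[0,0,0]],
    [0,[-1.3,0,0],[0,0,0]],
    [0,[-1.3,0,0],[0,0,0]],
    [0,[-1.3,0,0],[0,0,0]],
    [0,[-1.0,0,0],[0,0,0]],
    [0,[-0.3,0,0],[0,0,0]],
    [0,[0,0,0],[0,0,0]]
  ]
}}

```text
time_s: 9.5
tool_pos: [0.5408, -0.1004, 0.0755]
tool_rot: [179.8, -0.3, 70.3]
force: [-0.2, 0.1, 0.6]
grip_width: 0.0007
```

```bash
python3 g.py
```

```text
9.5 [ 0.5408 -0.1004  0.0755] [179.8  -0.3  70.3] [-0.23  0.14  0.58] [ 38.  16. -34. 106.  10.  60. -20.]
1 [15.02  0.04  1.22]
2 [10.02  0.02  1.2 ]
3 [ 5.03 -0.    1.18]
4 [ 0.05 -0.03  1.15]
turn [ 0.2 -0.3  0.3]
```

{"name": "servo_tool", "arguments": {
  "plan": [
    [0,[0,0,0.3],[0.1,-0.2,0.2]],
    [0,[0,0,0.3],[0,0,0]],
    [0,[0,0,0.2],[0,0,0]],
    [0,[0,0,0.1],[0,0,0]],
    [0,[0,0,0],[0,0,0]]
  ]
}}

```text
time_s: 9.92
tool_pos: [0.5416, -0.0976, 0.0655]
tool_rot: [179.9, -0.1, 70.3]
force: [-0.2, 0.6, 0.2]
grip_width: 0.0008
```

{"name": "servo_tool", "arguments": {
  "plan": [
    [0,[0,0,0.12],[0,0,0]],
    [0,[0,0,0.05],[0,0,0]]
  ]
}}

```text
time_s: 10.08
tool_pos: [0.5418, -0.0971, 0.0639]
tool_rot: [179.9, -0.1, 70.3]
force: [-1.1, -1.2, 3.7]
grip_width: 0.0004
```

{"name": "servo_tool", "arguments": {
  "plan": [
    [0,[0,0,0.06],[0,0,0]]
  ]
}}

```text
time_s: 10.17
tool_pos: [0.5418, -0.0972, 0.0636]
tool_rot: [179.9, -0.1, 70.4]
force: [-1.7, 0.0, 4.5]
grip_width: 0.0005
```

{"name": "servo_tool", "arguments": {
  "plan": [
    [0,[0,0,-0.4],[0,0,0]],
    [0,[0,0,-0.7],[0,0,0]],
    [0,[0,0,-0.3],[0,0,0]],
    [0,[0,0,0],[0,0,0]],
    [0,[2,0,0],[0,0,0]],
    [0,[2,0,0],[0,0,0]],
    [0,[2,0,0],[0,0,0]],
    [0,[2,0,0],[0,0,0]],
    [0,[2,0,0],[0,0,0]],
    [0,[2,0,0],[0,0,0]],
    [0,[1.3,0,0],[0,0,0]],
    [0,[0.5,0,0],[0,0,0]],
    [0,[0,0,0],[0,0,0]],
    [0,[0,0,0],[0,0,0]]
  ]
}}

```text
time_s: 11.33
tool_pos: [0.5909, 0.0361, 0.0802]
tool_rot: [179.7, -0.1, 70.0]
force: [-0.0, 0.2, 0.1]
grip_width: 0.0004
```

```bash
python3 g.py
```

```text
11.3333 [0.5909 0.0361 0.0802] [ 1.797e+02 -1.000e-01  7.000e+01] [-0.02  0.2   0.1 ] [ 24.  21. -36. 100.  14.  63. -37.]
1 [ 0.48 -0.09  1.62]
2 [-4.51 -0.08  1.61]
3 [-9.51 -0.07  1.6 ]
4 [-14.49  -0.07   1.59]
turn [ 0.3 -0.1  0. ]
```

Now I'll centre over key1 and go down to about 2 mm above its latched height.

{"name": "servo_tool", "arguments": {
  "plan": [
    [0,[0.3,-0.1,0.4],[0.1,0,0]],
    [0,[0.1,0,0.4],[0.1,0,0]],
    [0,[0,0,0.4],[0,0,0]],
    [0,[0,0,0.3],[0,0,0]],
    [0,[0,0,0.1],[0,0,0]],
    [0,[0,0,0],[0,0,0]]
  ]
}}

```text
time_s: 11.83
tool_pos: [0.5901, 0.0347, 0.0616]
tool_rot: [180.0, 0.1, 69.7]
force: [-0.2, 0.3, 0.5]
grip_width: 0.0005
```

{"name": "servo_tool", "arguments": {
  "plan": [
    [0,[0.3,0,-0.1],[0,0,-0.2]],
    [0,[0.3,0,-0.1],[0,0,0]],
    [0,[0.1,0,0],[0,0,0]],
    [0,[0,0,0],[0,0,0]]
  ]
}}

```text
time_s: 12.17
tool_pos: [0.5928, 0.0412, 0.0638]
tool_rot: [-180.0, 0.1, 69.8]
force: [0.2, 0.5, 0.1]
grip_width: 0.0004
```

{"name": "servo_tool", "arguments": {
  "plan": [
    [0,[0,0,0.2],[0,0,0]],
    [0,[0,0,0.2],[0,0,0]],
    [0,[0,0,0.2],[0,0,0]],
    [0,[0,0,0.2],[0,0,0]]
  ]
}}

```text
time_s: 12.5
tool_pos: [0.5936, 0.0418, 0.0582]
tool_rot: [179.9, 0.1, 69.9]
force: [-5.2, 0.7, 12.1]
grip_width: 0.0005
```

{"name": "servo_tool", "arguments": {
  "plan": [
    [0,[0,0,0.2],[0,0,0]],
    [0,[0,0,0.2],[0,0,0]]
  ]
}}

```text
time_s: 12.67
tool_pos: [0.5936, 0.0418, 0.0573]
tool_rot: [179.9, 0.2, 69.8]
force: [-3.8, -0.8, 12.7]
grip_width: 0.0006
```

{"name": "servo_tool", "arguments": {
  "plan": [
    [0,[0,0,0.25],[0,0,0]],
    [0,[0,0,0.25],[0,0,0]],
    [0,[0,0,0.25],[0,0,0]]
  ]
}}

```text
time_s: 12.92
tool_pos: [0.5936, 0.0418, 0.0563]
tool_rot: [179.8, 0.4, 69.8]
force: [-7.1, -1.7, 18.8]
grip_width: 0.0004
```

{"name": "servo_tool", "arguments": {
  "plan": [
    [0,[0,0,0.3],[0,0,0]]
  ]
}}

```text
time_s: 13.0
tool_pos: [0.5936, 0.0418, 0.0563]
tool_rot: [179.8, 0.5, 69.8]
force: [-8.5, -0.5, 21.9]
grip_width: 0.0005
```

{"name": "servo_tool", "arguments": {
  "plan": [
    [0,[0,0,-0.6],[0,0,0]],
    [0,[0,0,-1],[0,0,0]],
    [0,[0,0,-2],[0,0,0]],
    [0,[-2,0,-2],[0,0,0]],
    [0,[-3,0,-3],[0,0,0]],
    [0,[-3,0,-3],[0,0,0]],
    [0,[-3,0,-2],[0,0,0]],
    [0,[-3,0,-1],[0,0,0]],
    [0,[-3,0,0],[0,0,0]],
    [0,[-3,0,0],[0,0,0]],
    [0,[-3,0,0],[0,0,0]],
    [0,[-3,0,0],[0,0,0]],
    [0,[-3,0,0],[0,0,0]],
    [0,[-1,0,0],[0,0,0]],
    [0,[0,0,0],[0,0,0]],
    [0,[0,0,0],[0,0,0]]
  ]
}}

```text
time_s: 14.33
tool_pos: [0.4875, -0.2488, 0.216]
tool_rot: [179.4, 0.5, 70.2]
force: [0.2, -0.3, -0.9]
grip_width: 0.0006
```

```bash
python3 - <<'E'
from g import *
go(); t=cam("top"); s=cam("scene")
a=cv2.resize(t["image"][140:310,180:440],None,fx=2,fy=2); b=cv2.resize(s["image"][90:300,150:410],None,fx=2,fy=2)
cv2.imwrite("pics/f2.png",b)
def cent(c,u,v,r,br):
    g=c["image"].min(2); m=np.zeros_like(g); m[v-r:v+r+1,u-r:u+r+1]=1
    ys,xs=np.where((g>br)&(m>0)); return (xs.mean(),ys.mean(),len(xs)) if len(xs) else (0,0,0)
for q,w in zip([(279,219),(301,228),(322,236),(344,244)],[(305,203),(288,189),(270,177),(255,165)]):
    A=cent(t,*q,10,170);B=cent(s,*w,9,190)
    o1,d1=ray(t,*A[:2]); o2,d2=ray(s,*B[:2]); k=np.linalg.lstsq(np.c_[d1,-d2],o2-o1,rcond=None)[0]
    print(A[2],B,(o1+k[0]*d1).round(4))
E
```

```text
14.3333 [ 0.4875 -0.2488  0.216 ] [179.4   0.5  70.2] [ 0.23 -0.27 -0.9 ] [ 49.   7. -27.  98.   4.  75.   1.]
1 [30.92 -0.18 14.95]
2 [25.93 -0.19 14.99]
3 [20.93 -0.19 15.03]
4 [15.95 -0.21 15.07]
turn [0.6 0.5 0.2]
133 (np.float64(304.8), np.float64(200.43333333333334), 120) [0.5922 0.0409 0.0617]
133 (np.float64(287.32456140350877), np.float64(187.40350877192984), 114) [ 0.5751 -0.0061  0.0619]
131 (np.float64(270.3888888888889), np.float64(174.97222222222223), 108) [ 0.5579 -0.053   0.0617]
129 (np.float64(254.28155339805826), np.float64(163.01941747572815), 103) [ 0.5408 -0.0997  0.0618]
```

View pics/f2.png

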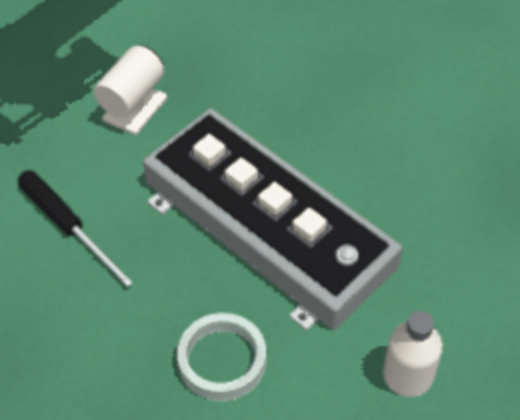

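In the picture, key1 (crop pixel 310,225) now stands as high as the other three keys. Triangulation agrees: all four tops measure 61.7–61.9 mm, where key1 was 57.5 mm before. The bystanders look unmoved and the arm is clear, so I'm handing in.

```bash
python3 -c "
from cell import env
env.sign_off()"
```

```text
the job is handed in; nothing more can be done
```

Key1, the one next to the pilot lamp, was the latched key. I released it, and all four keys now stand up.

- **Taps:** I tapped all four in order from the lamp end. Key1 stood firm at about 60 mm. That tap reached 7.2 N for a moment, right at the point where a latched key starts to give, but it stayed latched. Keys 2, 3 and 4 met the finger near 64 mm and gave by less than 1 mm at about 4 N.
- **Release:** After coming off the keys I pressed key1 down to its end stop (about 22 N, tool height 56.3 mm). It sprang up as the finger left.
- **Last checks:** By triangulation all four key tops are within 0.2 mm of each other. Key1 had been about 4 mm lower at the start. The absolute heights read about 2 mm under the stated 64 mm, which is within the camera calibration error. In the last picture the bystanders look to be where they stood, though I didn't measure them. The arm was about 0.2 m up and clear of everything. I handed in at about 14 s, and no check failed.

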